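# Load, cover and clamp the polishing tub

## Robot

A 6-joint arm with a two-finger parallel gripper is mounted at the origin on the work surface. World frame = base frame: x ahead of the robot, y to its left, z up, the work surface at z = 0. Lengths are in m, angles in rad, forces in N, time in s.
With the tool pointing down it reaches from about 0.325 to 0.9 m from the base axis. Payload 6.1 kg.
Tool frame: the origin (TCP) lies midway between the tips of the shut fingers; the grasp point (between the pads) lies 19 mm behind it; z points along the fingers, y is the line along which they close (so a half turn about z gives the same grasp; the last joint's range is limited). The gripper opens to 85 mm and grips with 20 to 120 N. Pads are 22 mm wide; open, the fingers measure 114 mm over their backs; the gripper's body (76 mm by 85 mm) begins 54 mm behind the grasp point. The pads swing forward as they close: fully open they stand 13 mm farther back than shut.
Start: joints at [-1.229, 0.22, 1.526, -0, 1.395, -0.126], TCP at [0.282, -0.558, 0.231] pointing down, gripper open.
Joint ranges: [-2.98, 2.98], [-0.91, 2.08], [0.09, 2.57], [-1.24, 4.39], [0.2, 2.65], [-2.68, 2.68]. Speed limits (rad/s): [2.57, 2.57, 3.01, 3.14, 3.14, 3.14].

## Interface

Orientations are given as [roll, pitch, yaw] about the fixed x, y, z axes, in that order (R = Rz(yaw) Ry(pitch) Rx(roll)).
In Python, from plant import manip gives the robot as it stands. Calls block until the motion is done:
- manip.movep(position, orientation): joint-space move of the TCP to a pose.
- manip.move_l(position, feed=0.15, rotation=None, max_force=None): straight line of the TCP; rotation=None keeps the orientation; feed is the mean speed in m/s. With max_force (N) it stops when the force on the tool has changed by that much, and returns True; else False.
- manip.set_joints(angles): joint-space move.
- manip.gripper_to(opening, f_grip=None): finger opening in m; f_grip is the grip in N (None keeps the last); returns when the fingers have stopped.
- manip.hold(seconds).
- manip.inverse_kinematics(position, orientation): joint angles nearest the present ones, or None.
- manip.observe(): the state.
- manip.get_image(name): name is "scene" or "side" or "wrist"; returns (picture, depth): 420x560x3 uint8, red, green, blue; 420x560 float32, m along the optical axis (not along the pixel's ray), 0 where there is no reading.
- manip.get_calibration(name): a dict with "intrinsics" (3x3 intrinsics, pixels), "world_from_camera" (4x4, takes a point from camera to world coordinates). Camera axes: x right, y down, z forward; pixel columns grow to the right and rows downward; lengths in m; the calibration is good to about 2 mm. The wrist camera is an equidistant fisheye: a pixel r from the principal point sees the ray r / f radians off the axis. A picture is of the moment at which its call begins: read the wrist's pose just before it. get_calibration takes no time and is no camera call; for the wrist camera it gives the pose at the moment of the call.
A pose or a line that the arm cannot do raises manip.Unreachable and nothing moves.
- manip.job_done(): hands the job in; it is judged then, once.
The state is a dict: "time_s": time; "q": joint angles; "joint_velocities": joint speeds; "joint_torque": joint torques, N m; "eef_pos": TCP position; "tcp_rot": TCP orientation; "ft_force": force on the tool from outside, world axes, zero at the start; "torque": the same for the moment, N m; "opening": finger opening in m; "grasp_force": force on a finger pad.
Only numpy, scipy, OpenCV 4.12 (cv2) and the standard library are available. Lean on these libraries where they do the work, as an engineer would, in place of code of your own. Each camera call takes 0.05 s, during which the arm holds its last target. There are 200 camera calls.

## Task

Get the polishing tub ready to run: pour all the polishing stones out of the scoop into the tub, stand the scoop upright on the bench, then lower the lid plate over the tub's two pins until it rests flush on the rim. Then lay the adjustable wrench flat on the bench around the brass clamp nut, close its jaw snugly on the nut by rolling its worm (never by pushing the jaw itself), and only then turn the nut clockwise to its stop so the red dog slides over the lid. Leave the wrench snug on the nut, and do not disturb the bottle or the jar.

Things in the scene. Friction and masses are not known exactly. Their poses are not given: they have to be found in the camera images.
- tub: Fixed grey tub; origin on the bench under its well's middle, x, y along its sides. Outside 120 x 116 mm, rim 42 mm high, walls 8 mm, floor 8 mm. Lugs at x = +-77 mm, tops level with the rim, each carry an upright steel pin at (+-77, 0): 10 mm across, 15 mm tall, top 5 mm tapered to 4 mm. A blue guide block stands on the -y side (x +-27 mm, y -92 to -66 mm, 68 mm high).
- dog: Red dog that the nut slides along the tub's +y out of the blue guide block, over the lid's edge. Origin at the middle of its tip's lower edge: 67 mm from the tub's middle at the start, 52.5 mm above the bench. 26 mm wide, 10 mm thick.
- tub_rim (a point): Middle of the tub's mouth, at rim height (42 mm above the bench); axes as the tub's.
- nut_top (a point): Centre of the brass hexagon nut's top, 16 mm above the bench, 155 mm along the tub's -y from its middle; axes stay the tub's. 30 mm across flats, sides from 1 to 15.5 mm high, a 16 mm stud end above to 19 mm. It turns about a vertical axis and does not rise. At joint nut = 0 its corners lie at 0, 60, 120.. deg from the tub's x, its flats face 30, 90, 150.. deg.
- nut (a joint): Turn of the nut in rad, clockwise seen from above: 0 at the start, stop at 1.05 (60 deg). Takes about 0.15 N m. Drives the dog 20 mm per rad towards the tub, from 9 mm clear of a seated lid to 12 mm over its edge; a lid not fully down blocks it.
- lid: Loose aluminium lid plate, 190 x 116 x 8 mm (x, y, z), 0.4 kg; origin at the centre of its underside. Two through holes, 13.5 mm wide, at x = +-77 mm, y = 0. A black bar grip stands on its middle: 14 mm (x) by 60 mm (y), 8 to 36 mm above the underside. Either way round fits. Flush: its underside at rim height.
- scoop: Loose slick white scoop (dosing cup), 0.13 kg; origin at its underside's centre, z up. Inner floor 56 x 54 mm (x, y), 4 mm thick; sides 39 mm high; the walls across y flare 35 deg from upright, lips at y = +-54 mm, z = 38 mm: it pours over either lip when rolled about its x. Blue handle along +x, x = 32 to 122 mm, y = 0, 12 mm wide (y), 21 to 39 mm above the underside.
- wrench: Loose steel adjustable wrench lying flat, 0.52 kg; origin on its underside, x along the handle to the jaws. Handle 22 mm wide, 14 mm thick, x = -120 to 50 mm (balance at x = 25); head 16 mm thick, x = 45 to 85.5, y = -29 to 37 mm; throat floor x = 85.5; fixed jaw on the +y side, inner face y = +15, x = 85.5 to 120.5 mm, 22 mm wide.
- wrench_mouth (a point): Point of the wrench where the nut's centre sits when a flat lies on the fixed jaw: x = 105 mm, y = 0, z = 8 mm in the wrench's frame; axes as the wrench's.
- jaw: The wrench's movable jaw, on its -y side, sliding along its y; same axes. Its origin's y is its inner face's: opening = 15 mm minus that y in the wrench's frame. Block 20 mm wide, x = 87 to 119.5 mm in the wrench's frame, top 15.5 mm above its underside. Opening 24 to 40 mm; 30 mm is snug on the nut. To be moved only by the worm.
- worm (a joint): Turn of the wrench's worm, rad: opening = 24 mm + 1.5 mm per rad (snug at about 4.0). Knurled roller, radius 9.5 mm, 18 mm long, axis along the wrench's y, centre at x = 66, y = -17, z = 11 mm in its frame; top 4.5 mm proud of the head. Press on its top (about 8 N) and drag towards the jaws to close, towards the handle to open. Stays where left (0.03 N m).
- stone0: Terracotta ceramic polishing stone, a six-sided stub 16 mm across corners and 15 mm long, 11 g; origin at its centre, z along it. At the start in the scoop. May be absent.
- stone1: Blue ceramic polishing stone, a six-sided stub 16 mm across corners and 15 mm long, 11 g; origin at its centre, z along it. At the start in the scoop. May be absent.
- stone2: Terracotta ceramic polishing stone, a six-sided stub 16 mm across corners and 15 mm long, 11 g; origin at its centre, z along it. At the start in the scoop. May be absent.
- stone3: Blue ceramic polishing stone, a six-sided stub 16 mm across corners and 15 mm long, 11 g; origin at its centre, z along it. At the start in the scoop. May be absent.
- stone4: Terracotta ceramic polishing stone, a six-sided stub 16 mm across corners and 15 mm long, 11 g; origin at its centre, z along it. At the start in the scoop. May be absent.
- stone5: Blue ceramic polishing stone, a six-sided stub 16 mm across corners and 15 mm long, 11 g; origin at its centre, z along it. At the start in the scoop. May be absent.
- stone6: Terracotta ceramic polishing stone, a six-sided stub 16 mm across corners and 15 mm long, 11 g; origin at its centre, z along it. At the start in the scoop. May be absent.
- stone7: Blue ceramic polishing stone, a six-sided stub 16 mm across corners and 15 mm long, 11 g; origin at its centre, z along it. At the start in the scoop. May be absent.
- bottle: Bystander: amber bottle with red cap, 64 mm across, 130 mm tall; origin under its middle.
- jar: Bystander: white jar with red cap, 66 mm across, 90 mm tall; origin under its middle.

How it is judged:
On the way, in this order (a step that is already met when the one before it is completed fails the run):
1. every stone present lies in the tub's well (x of stone0 in the frame of tub_rim between -0.053 and 0.053 m and y of stone0 in the frame of tub_rim between -0.053 and 0.053 m and z of each of stone0, stone1, stone2, stone3, stone4, stone5, stone6, stone7 in the frame of tub_rim below -0.003 m and x of stone1 in the frame of tub_rim between -0.053 and 0.053 m and y of stone1 in the frame of tub_rim between -0.053 and 0.053 m and x of stone2 in the frame of tub_rim between -0.053 and 0.053 m and y of stone2 in the frame of tub_rim between -0.053 and 0.053 m and x of stone3 in the frame of tub_rim between -0.053 and 0.053 m and y of stone3 in the frame of tub_rim between -0.053 and 0.053 m and x of stone4 in the frame of tub_rim between -0.053 and 0.053 m and y of stone4 in the frame of tub_rim between -0.053 and 0.053 m and x of stone5 in the frame of tub_rim between -0.053 and 0.053 m and y of stone5 in the frame of tub_rim between -0.053 and 0.053 m and x of stone6 in the frame of tub_rim between -0.053 and 0.053 m and y of stone6 in the frame of tub_rim between -0.053 and 0.053 m and x of stone7 in the frame of tub_rim between -0.053 and 0.053 m and y of stone7 in the frame of tub_rim between -0.053 and 0.053 m), for 0.3 s.
2. the lid rests flush on the rim, over the pins, with the stones under it and the scoop stood upright on the bench (all of step 1 and horizontal distance between lid and tub_rim below 0.003 m and z of lid in the frame of tub_rim between -0.002 and 0.002 m and angle between the x axis of lid and the x axis of tub, either way round below 0.05 rad and angle between lid's own z axis and vertical below 0.03 rad and height (world z) of scoop below 0.006 m and angle between scoop's own z axis and vertical below 0.1 rad), for 0.3 s.
3. the wrench lies flat around the nut with its jaw snug (opening under 31.5 mm) before the nut is turned (horizontal distance between wrench_mouth and nut_top below 0.008 m and height (world z) of wrench below 0.004 m and angle between wrench's own z axis and vertical below 0.06 rad and y of jaw in the frame of wrench above -0.0165 m and value of joint nut below 0.25 rad), for 0.3 s.
4. the nut is turned clockwise to its stop (value of joint nut above 0.97 rad), for 0.2 s.
At the end, for the whole second after the job is handed in: All stones in the well below its rim; lid on the pins within 3 mm of centre and 2 mm of flush; scoop upright on the bench; nut past 0.97 rad; wrench flat (within 4 mm) around the nut, mouth point within 8 mm of its axis, jaw opening under 31.5 mm; all at rest (all of step 2 and horizontal distance between wrench_mouth and nut_top below 0.008 m and height (world z) of wrench below 0.004 m and angle between wrench's own z axis and vertical below 0.06 rad and y of jaw in the frame of wrench above -0.0165 m and value of joint nut above 0.97 rad and linear speed of each of wrench, lid below 0.02 m/s); the robot touches nothing.
It fails at once if the movable jaw is pushed or squeezed by the fingers with over 15 N (contact force between the fingers and jaw above 15 N).
It fails at once if the bottle or jar is moved more than 30 mm (distance of any of bottle, jar from where it was at the start of the episode above 0.03 m).
It fails at once if the nut is turned while the jaw is slack (opening over 33 mm) (value of joint nut between 0.3 and 0.9 rad and y of jaw in the frame of wrench below -0.018 m).
Of stone0, stone1, stone2, stone3, stone4, stone5, stone6, stone7 only 4 to 8 are there at a start; the rules pass over those that are not, and their reading is None.
At some moment in a run one of lid, wrench, scoop may be knocked a few centimetres aside while the robot is not near it.
It also fails if it takes over 208 s, if anything falls off the work surface, if the arm or the gripper's body presses on something with over 40 N, if the wrist force passes 120 N, or if a joint passes its speed limit or range.

## Working session

There is one attempt and no reset: what is moved stays moved. The work goes in short steps, each a Python script; the robot and the scene stay as the last script left them, time stands still between calls to the robot, and variables do not carry over. Pictures are saved under pics/ and viewed, at most 14 in all, crops included, and the job is handed in when it is done.

```bash
ls; mkdir -p pics; cat > h.py <<'E'
import numpy as np, cv2
from plant import manip
def snap(name,fn):
    c=manip.get_calibration(name); im,d=manip.get_image(name)
    cv2.imwrite(f'pics/{fn}.png',im[:,:,::-1]); np.savez(f'pics/{fn}.npz',im=im,d=d,K=c['intrinsics'],T=c['world_from_camera'])
    return im,d,np.array(c['intrinsics']),np.array(c['world_from_camera'])
def cloud(fn):
    z=np.load(f'pics/{fn}.npz'); d=z['d'];K=z['K'];T=z['T']
    v,u=np.mgrid[:d.shape[0],:d.shape[1]]
    P=np.stack([(u-K[0,2])/K[0,0]*d,(v-K[1,2])/K[1,1]*d,d],-1)@T[:3,:3].T+T[:3,3]
    P[d==0]=np.nan
    return z['im'],P
E
python3 - <<'E'
from h import *
for n in('scene','side'):
    im,d,K,T=snap(n,n+'0'); print(n,K.tolist(),T.round(3).tolist())
o=manip.observe();print(o)
E
```

```text
pics
plant.py
scene [[474.36612194530665, 0.0, 280.3289095275186], [0.0, 474.36612194530665, 204.4242877122704], [0.0, 0.0, 1.0]] [[-0.649, 0.546, -0.53, 1.199], [0.761, 0.483, -0.433, 0.488], [0.019, -0.684, -0.729, 0.886], [0.0, 0.0, 0.0, 1.0]]
side [[388.97737928556603, 0.0, 284.5239416800411], [0.0, 388.97737928556603, 211.37300604279378], [0.0, 0.0, 1.0]] [[-0.93, -0.249, 0.27, 0.365], [-0.367, 0.655, -0.661, 0.531], [-0.012, -0.714, -0.7, 0.63], [0.0, 0.0, 0.0, 1.0]]
{'time_s': 0.1, 'q': array([-1.22909557e+00,  2.21117817e-01,  1.52752187e+00,  1.46054614e-06,
        1.39474456e+00, -1.26089706e-01]), 'joint_velocities': array([-0.00090057, -0.00143517, -0.00224286,  0.00138625, -0.0010174 ,
        0.00025102]), 'joint_torque': array([ 1.59975618e-03, -4.98242462e+01, -3.90547013e+01, -6.47305228e-05,
        5.66491188e-03, -9.14692663e-06]), 'eef_pos': array([ 0.28163298, -0.55731357,  0.23031358]), 'tcp_rot': array([-3.13981546e+00, -2.26730216e-04,  4.67790000e-01]), 'ft_force': array([ 0.26048999, -0.88893786, -0.08342307]), 'torque': array([ 0.028506  , -0.00540123, -0.00919736]), 'grasp_force': 0.0, 'opening': 0.08571439681384357}
```

View pics/scene0.png

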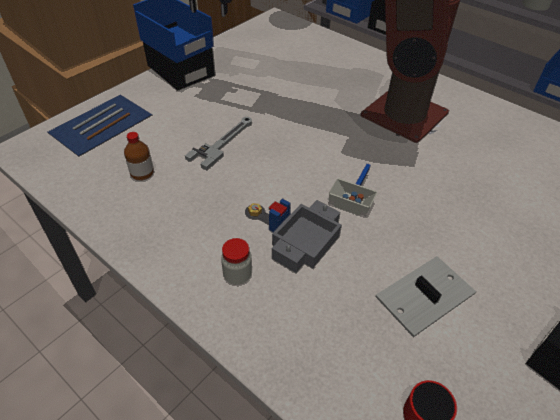

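View pics/side0.png

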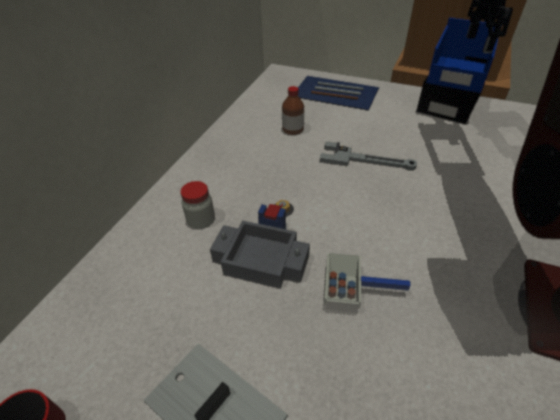

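```bash
python3 - <<'E'
from h import *
S=1.25e-3;x0,y0=0.2,-0.6
for n in('scene0','side0'):
    im,P=cloud(n)
    P=P.reshape(-1,3);c=im.reshape(-1,3)
    ok=np.isfinite(P).all(1)&(P[:,2]<.2);P=P[ok];c=c[ok]
    fl=P[(abs(P[:,2])<.01)&(abs(P[:,0]-.5)<.25)&(abs(P[:,1])<.3)]
    A=np.c_[fl[:,:2],np.ones(len(fl))];k=np.linalg.lstsq(A,fl[:,2],rcond=None)[0];print(n,k,np.median(fl[:,2]))
    for nm,r in(('tub rim',(.036,.046)),):
        pass
    # top-down: column=-y, row=-x
    img=np.zeros((600,800,3),np.uint8)
    o=np.argsort(P[:,2]);P=P[o];c=c[o]
    r=((0.2+600*S-P[:,0])/S).astype(int);q=((0.45-P[:,1])/S).astype(int)
    m=(r>=1)&(r<599)&(q>=1)&(q<799)
    for dr in(-1,0,1):
        for dq in(-1,0,1): img[r[m]+dr,q[m]+dq]=c[m]
    cv2.imwrite(f'pics/top_{n}.png',img[:,:,::-1])
E
```

```text
scene0 [ 0.0004813   0.00016287 -0.00017201] -0.00014469616715773181
side0 [ 0.00019171  0.00127715 -0.00066342] -0.0007069433550715987
```

View pics/top_scene0.png

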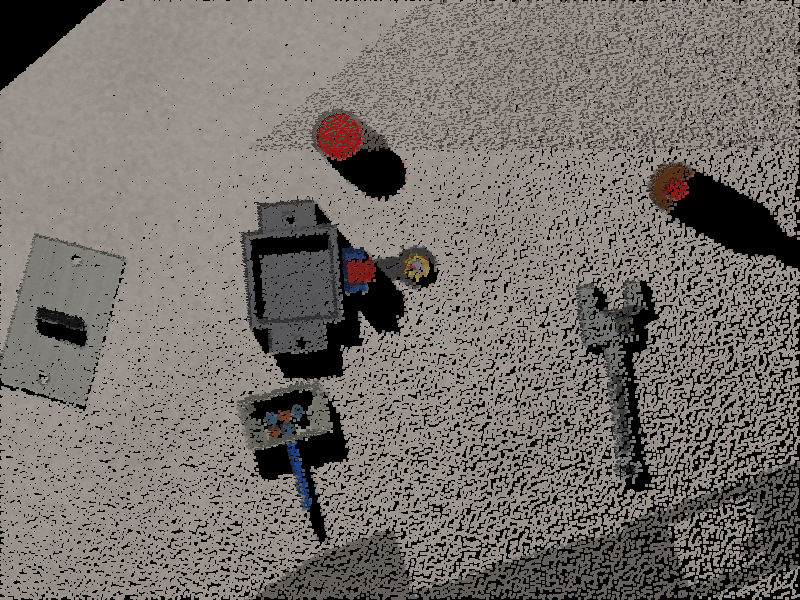

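```bash
cat >> h.py <<'E'
from scipy.optimize import least_squares
B=lambda x0,x1,y0,y1,z0,z1:((x0+x1)/2,(y0+y1)/2,(z0+z1)/2,(x1-x0)/2,(y1-y0)/2,(z1-z0)/2)
MOD=dict(
 tub=[B(-.06,-.052,-.058,.058,0,.042),B(.052,.06,-.058,.058,0,.042),B(-.06,.06,-.058,-.05,0,.042),B(-.06,.06,.05,.058,0,.042),B(-.06,.06,-.058,.058,0,.008),
   B(-.027,.027,-.092,-.066,0,.068)],
 lid=[B(-.095,.095,-.058,.058,0,.008),B(-.007,.007,-.03,.03,.008,.036)],
 wrench=[B(-.12,.05,-.011,.011,0,.014),B(.045,.0855,-.029,.037,0,.016),B(.0855,.1205,.015,.037,0,.016)],
 scoop=[B(.032,.122,-.006,.006,.021,.039)])
def sdf(bx,p):
    r=np.full(len(p),9.)
    for b in bx:
        q=abs(p-np.array(b[:3]))-np.array(b[3:])
        r=np.minimum(r,np.linalg.norm(np.maximum(q,0),axis=1)+np.minimum(q.max(1),0))
    return r
def fit(name,fns,g,zmin=.004,zmax=.1,rad=.15,boxes=None,cm=None,clip=.006,free=3):
    """g=(x,y,yaw) guess; returns fit, rms"""
    Q=[]
    for f in fns:
        im,P=cloud(f);P=P.reshape(-1,3);c=im.reshape(-1,3).astype(int)
        ok=np.isfinite(P).all(1);ok[ok]&=(P[ok][:,2]>zmin)&(P[ok][:,2]<zmax)&(np.hypot(*(P[ok][:,:2]-g[:2]).T)<rad)
        if cm is not None: ok&=cm(c)
        Q.append(P[ok])
    Q=np.concatenate(Q);bx=boxes or MOD[name]
    def loc(v):
        c,s=np.cos(v[2]),np.sin(v[2]);d=Q-[v[0],v[1],0];return np.c_[c*d[:,0]+s*d[:,1],-s*d[:,0]+c*d[:,1],d[:,2]]
    v=np.array(g,float)
    for k in(.03,.015,clip):
        D=lambda v:np.clip(sdf(bx,loc(v)),-k,k)
        v=least_squares(D,v,loss='soft_l1',f_scale=.002,x_scale=[.01,.01,.1],diff_step=1e-4).x
    r=sdf(bx,loc(v));i=abs(r)<clip
    return v.round(4),len(Q),round(i.mean(),2),round(1e3*np.sqrt((r[i]**2).mean()),2)
blue=lambda c:(c[:,2]>c[:,0]*1.5+10)
E
cat > t.py <<'E'
from h import *
lug=[B(-.085,-.06,-.02,.02,0,.042),B(.06,.085,-.02,.02,0,.042)]
for fn in(['scene0'],['side0'],['scene0','side0']):
    print(fn)
    print(fit('tub',fn,(.6025,.084,.1),rad=.13,zmax=.075))
    print(fit('lid',fn,(.55,.372,-.27),rad=.14))
    print(fit('wrench',fn,(.43,-.33,.13),rad=.17))
    print(fit('scoop',fn,(.425,.0875,-2.94),rad=.14,cm=blue))
E
python3 t.py
```

```text
['scene0']
(array([0.6037, 0.0838, 0.0838]), 3846, np.float64(0.76), np.float64(1.61))
(array([ 0.551 ,  0.3749, -0.2685]), 3981, np.float64(1.0), np.float64(1.54))
(array([ 0.4775, -0.322 ,  0.1147]), 928, np.float64(0.8), np.float64(1.96))
(array([ 0.4393,  0.0963, -2.8921]), 139, np.float64(0.78), np.float64(1.88))
['side0']
(array([0.6034, 0.0832, 0.0881]), 5290, np.float64(0.78), np.float64(1.42))
(array([ 0.5505,  0.3748, -0.2724]), 6022, np.float64(1.0), np.float64(1.16))
(array([ 0.4765, -0.323 ,  0.1149]), 985, np.float64(0.92), np.float64(1.81))
(array([ 0.4268,  0.0919, -2.8914]), 272, np.float64(1.0), np.float64(1.03))
['scene0', 'side0']
(array([0.6035, 0.0834, 0.0862]), 9136, np.float64(0.77), np.float64(1.51))
(array([ 0.5508,  0.375 , -0.2702]), 10003, np.float64(1.0), np.float64(1.32))
(array([ 0.4774, -0.3225,  0.1157]), 1913, np.float64(0.86), np.float64(1.88))
(array([ 0.4324,  0.0936, -2.891 ]), 411, np.float64(0.91), np.float64(1.22))
```

```bash
cat >> h.py <<'E'
from scipy.spatial.transform import Rotation as Ro
TUB=np.array([.6035,.0834,.0862])
def Rz(a): return Ro.from_euler('z',a)
def rpy(R): return R.as_euler('xyz')
GX=.095
def scoop_tool(p,R,flip=0,gx=None,tilt=0):
    """tool pose when scoop at p,R (Rotation)"""
    gx=gx or GX
    Rt=R*Ro.from_euler('y',tilt)*Rz(np.pi*flip)*Ro.from_euler('x',np.pi)
    return p+R.apply([gx,0,.030])+Rt.apply([0,0,.019]),Rt
def pour(yaw,phi,L,flip,**k):
    R=Rz(yaw)*Ro.from_euler('x',phi)
    lip=R.apply([0,-.054*np.sign(phi or 1),.038])
    return scoop_tool(L-lip,R,flip,**k)
E
python3 - <<'E'
from h import *
C=np.r_[TUB[:2],.08]
for a in range(0,360,15):
  for sg in(1,-1):
    for fl in (0,1):
      res=[]
      for ph in(5,60,100,120):
        p,R=pour(np.radians(a),np.radians(sg*ph),C+[0,0,.05*(ph<50)],fl)
        q=manip.inverse_kinematics(p,rpy(R))
        res.append(q)
      if all(r is not None for r in res): print(a,sg,fl,res[0].round(2),res[3].round(2))
E
```

```text
0 1 0 [0.05 0.51 1.39 0.09 1.23 1.59] [-0.4   1.31  1.1   1.68  2.21  0.87]
0 1 1 [ 0.05  0.51  1.39  0.09  1.23 -1.56] [-0.4   1.31  1.1   1.68  2.21 -2.27]
15 1 0 [0.08 0.5  1.41 0.09 1.25 1.36] [-0.32  1.42  0.86  1.66  2.33  1.05]
15 1 1 [ 0.08  0.5   1.41  0.09  1.25 -1.78] [-0.32  1.42  0.86  1.66  2.33 -2.09]
30 1 0 [0.11 0.48 1.44 0.08 1.26 1.13] [-0.24  1.55  0.62  1.7   2.46  1.26]
30 1 1 [ 0.11  0.48  1.44  0.08  1.26 -2.01] [-0.24  1.55  0.62  1.7   2.46 -1.88]
45 1 0 [0.14 0.44 1.49 0.07 1.26 0.9 ] [-0.15  1.69  0.35  1.83  2.58  1.52]
45 1 1 [ 0.14  0.44  1.49  0.07  1.26 -2.24] [-0.15  1.69  0.35  1.83  2.58 -1.62]
135 -1 1 [0.16 0.24 1.75 0.06 1.08 2.49] [-0.41  1.03  2.07  1.97  2.08  0.05]
150 -1 1 [0.14 0.18 1.82 0.08 1.09 2.2 ] [-0.52  1.03  1.95  1.67  2.09  0.18]
165 -1 1 [0.11 0.14 1.87 0.09 1.11 1.9 ] [-0.55  1.06  1.8   1.46  2.15  0.33]
180 -1 0 [ 0.06  0.1   1.91  0.1   1.13 -1.55] [-0.53  1.11  1.61  1.31  2.26 -2.67]
180 -1 1 [0.06 0.1  1.91 0.1  1.13 1.59] [-0.53  1.11  1.61  1.31  2.26  0.47]
195 -1 0 [ 0.01  0.08  1.93  0.09  1.15 -1.86] [-0.49  1.18  1.41  1.21  2.4  -2.54]
195 -1 1 [0.01 0.08 1.93 0.09 1.15 1.28] [-0.49  1.18  1.41  1.21  2.4   0.6 ]
210 -1 0 [-0.04  0.08  1.93  0.08  1.18 -2.16] [-0.43  1.27  1.19  1.14  2.55 -2.42]
210 -1 1 [-0.04  0.08  1.93  0.08  1.18  0.98] [-0.43  1.27  1.19  1.14  2.55  0.72]
300 1 0 [-0.1   0.44  1.49  0.06  1.14  2.5 ] [-0.54  1.04  1.9   2.17  1.99  0.2 ]
315 1 0 [-0.06  0.48  1.44  0.07  1.17  2.27] [-0.55  1.07  1.73  1.97  1.99  0.36]
330 1 0 [-0.03  0.5   1.41  0.08  1.19  2.04] [-0.52  1.14  1.53  1.83  2.03  0.53]
330 1 1 [-0.03  0.5   1.41  0.08  1.19 -1.1 ] [-0.52  1.14  1.53  1.83  2.03 -2.61]
345 1 0 [0.01 0.51 1.39 0.09 1.22 1.81] [-0.47  1.22  1.32  1.73  2.11  0.7 ]
345 1 1 [ 0.01  0.51  1.39  0.09  1.22 -1.33] [-0.47  1.22  1.32  1.73  2.11 -2.44]
```

```bash
cat > pour1.py <<'E'
from h import *
SC=np.array([.428,.0922,0]);yaw=-2.891
R=Rz(yaw);p,Rt=scoop_tool(SC,R,1)
manip.gripper_to(.05,60)
manip.movep(p+[0,0,.12],rpy(Rt))
snap('scene','s1')
print(fit('scoop',['s1'],(.428,.092,-2.89),rad=.14,cm=blue))
manip.move_l(p+[0,0,.001],.12,max_force=15)
manip.gripper_to(0,80); o=manip.observe(); print('grip',o['opening'],o['grasp_force'],o['eef_pos'],o['ft_force'])
p2,_=scoop_tool(SC+[0,0,.11],R,1); manip.move_l(p2,.1)
o=manip.observe(); print(o['opening'],o['ft_force'],o['time_s'])
snap('side','s2')
E
python3 pour1.py
```

```text
(array([ 0.4426,  0.0965, -2.8903]), 138, np.float64(0.8), np.float64(1.89))
grip 0.01025726837779405 78.89503598213196 [0.33641122 0.06867358 0.01242942] [-0.92406557  0.22011822  3.31688044]
0.010274865816160654 [ 0.11780521 -0.06332615 -2.49761268] 5.6833
```

View pics/s2.png

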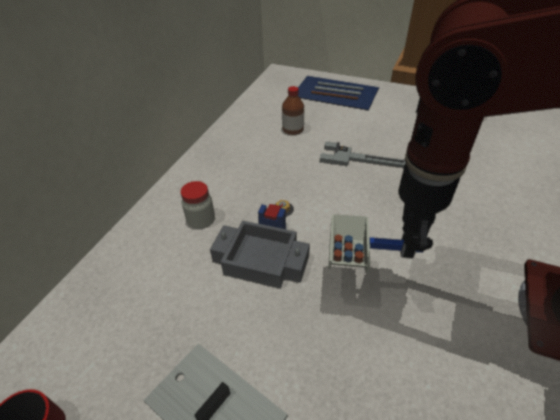

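```bash
cat > pour2.py <<'E'
from h import *
yaw=TUB[2]-np.pi
C=TUB[:2]+Rz(TUB[2]).apply([0,.012,0])[:2]
tr=[]
for ph in(2,15,30,45,60,70,80,90,100):
    z=np.interp(ph,[0,60],[.14,.075])
    p,R=pour(yaw,-np.radians(ph),np.r_[C,z],1); tr.append((ph,p,R))
p,R=scoop_tool(np.array([.46,.10,.13]),Rz(-2.95),1); manip.move_l(p,.1,rotation=rpy(R))
for ph,p,R in tr:
    manip.move_l(p,.08,rotation=rpy(R)); 
    if ph==60: snap('side','s3a')
manip.hold(.8)
o=manip.observe(); print(o['opening'],o['ft_force'],o['time_s'])
snap('side','s3');snap('scene','s4')
a=cv2.imread('pics/s3a.png')[180:330,170:450];b=cv2.imread('pics/s3.png')[180:330,170:450];c=cv2.imread('pics/s4.png')[130:290,220:500]
cv2.imwrite('pics/m1.png',np.vstack([cv2.resize(x,None,fx=1.3,fy=1.3) for x in(a,b,c)]))
E
python3 pour2.py
```

```text
0.010580981382821632 [-0.47818908 -0.44748015 -1.41147473] 12.0667
```

View pics/m1.png

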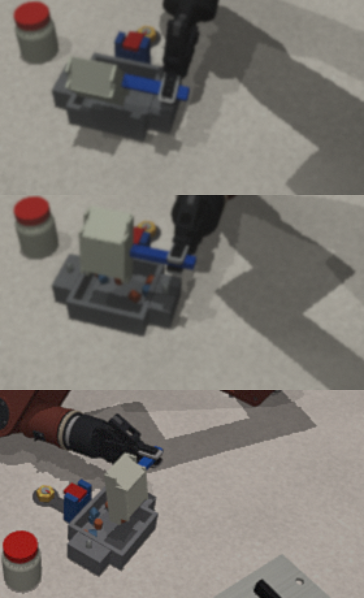

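```bash
cat > place.py <<'E'
from h import *
yaw=TUB[2]-np.pi
C=TUB[:2]+Rz(TUB[2]).apply([0,.012,0])[:2]
for ph in(85,60,45,30,15,0):
    z=np.interp(ph,[0,60,100],[.15,.085,.075])
    p,R=pour(yaw,-np.radians(ph+1e-3),np.r_[C,z],1)
    manip.move_l(p,.1,rotation=rpy(R))
SC=np.array([.428,.0922,0]);R=Rz(-2.891)
p,Rt=scoop_tool(SC+[0,0,.12],R,1); manip.move_l(p,.12,rotation=rpy(Rt))
p,Rt=scoop_tool(SC,R,1); manip.move_l(p+[0,0,.02],.12)
print(manip.move_l(p+[0,0,-.001],.03,max_force=6),manip.observe()['eef_pos'])
manip.gripper_to(.05); manip.move_l(p+[0,0,.14],.15)
manip.set_joints([-.6]+list(manip.observe()['q'][1:]))
manip.hold(.3)
snap('side','s5');snap('scene','s6');print(manip.observe()['time_s'])
a=cv2.imread('pics/s5.png')[200:330,190:450];b=cv2.imread('pics/s6.png')[140:280,230:490]
cv2.imwrite('pics/m2.png',np.vstack([cv2.resize(x,None,fx=2.1,fy=2.1) for x in(a,b)]))
F=['s5','s6']
print(fit('tub',F,TUB,rad=.13,zmax=.075),fit('lid',F,(.55,.375,-.27),rad=.14),fit('wrench',F,(.477,-.322,.115),rad=.17),fit('scoop',F,(.428,.092,-2.89),rad=.14,cm=blue))
E
python3 place.py
```

```text
True [0.33562354 0.06866459 0.01170076]
20.7917
(array([0.6036, 0.0834, 0.0852]), 9132, np.float64(0.71), np.float64(1.66)) (array([ 0.5508,  0.3752, -0.2699]), 10035, np.float64(1.0), np.float64(1.3)) (array([ 0.4773, -0.3226,  0.1152]), 1908, np.float64(0.86), np.float64(1.8)) (array([ 0.4321,  0.093 , -2.8842]), 390, np.float64(0.95), np.float64(1.18))
```

View pics/m2.png

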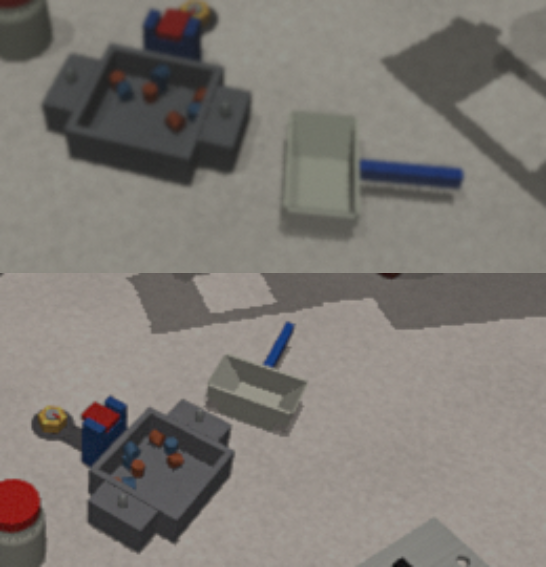

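```bash
cat > lid1.py <<'E'
from h import *
L=np.array([.5508,.3751,-.2700])
def tool(l,z,k): 
    return np.r_[l[:2],z+.0115],rpy(Rz(l[2]+k*np.pi/2)*Ro.from_euler('x',np.pi))
for k in(-1,1):
    qs=[manip.inverse_kinematics(*tool(l,z,k)) for l,z in((L,.1),(L,0),(TUB,.1),(TUB,.042))]
    print(k,[None if q is None else q.round(2).tolist() for q in qs])
    if all(q is not None for q in qs):break
manip.gripper_to(.05,80)
manip.movep(*tool(L,.12,k))
p,r=tool(L,0,k)
print(manip.move_l(p,.1,max_force=12)); manip.gripper_to(0,100)
o=manip.observe();print(o['opening'],o['grasp_force'],o['eef_pos'])
manip.move_l(p+[0,0,.1],.1)
p,r=tool(TUB,.1,k); manip.move_l(p,.15,rotation=r); manip.hold(.4)
o=manip.observe();print(o['ft_force'],o['eef_pos'],o['tcp_rot'],o['opening'],o['time_s'])
snap('side','s7');snap('scene','s8')
zz=o['eef_pos'][2]-.0115
bx=[B(-.095,.095,-.058,.058,zz,zz+.008)]
for F in(['s7'],['s8'],['s7','s8']): print(fit('lid',F,TUB,rad=.13,zmin=zz-.004,zmax=zz+.012,boxes=bx))
E
python3 lid1.py
```

```text
-1 [[0.48, 0.42, 1.51, -0.0, 1.21, -2.39], [0.48, 0.54, 1.55, -0.0, 1.05, -2.39], None, None]
1 [[0.48, 0.42, 1.51, 0.0, 1.21, 0.75], [0.48, 0.54, 1.55, 0.0, 1.05, 0.75], [0.01, 0.29, 1.67, -0.0, 1.17, -0.08], [0.01, 0.37, 1.7, -0.0, 1.07, -0.08]]
False
0.012220203205363009 99.14400458335876 [0.55118972 0.37538605 0.01235391]
[-0.42491566 -0.23646644 -2.46861454] [0.60346166 0.08354175 0.11148728] [-3.14154381e+00 -1.65741277e-05  1.65717720e+00] 0.012126326521988398 28.4417
(array([0.6034, 0.0826, 0.0867]), 4076, np.float64(1.0), np.float64(1.92))
(array([0.6037, 0.0831, 0.0878]), 2668, np.float64(1.0), np.float64(1.71))
(array([0.6036, 0.0828, 0.0875]), 6744, np.float64(1.0), np.float64(1.84))
```

View pics/s8.png

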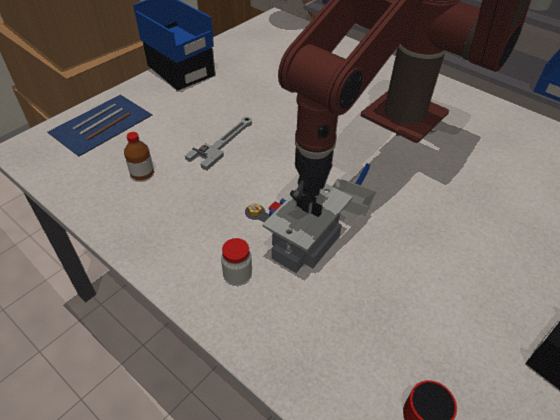

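```bash
cat > lid2.py <<'E'
from h import *
x,y=.6035,.0839
o=manip.observe();rot=o['tcp_rot']
manip.move_l([x,y,.0115+.062],.06)
ok=False
for dx,dy in[(0,0),(.0012,0),(-.0012,0),(0,.0012),(0,-.0012),(.0012,.0012),(-.0012,-.0012),(.0012,-.0012),(-.0012,.0012)]:
    manip.move_l([x+dx,y+dy,.0115+.060],.05)
    hit=manip.move_l([x+dx,y+dy,.0115+.0415],.03,max_force=10)
    o=manip.observe();print(dx,dy,hit,o['eef_pos'],o['ft_force'])
    if o['eef_pos'][2]<.0115+.045: ok=True;break
if ok:
    manip.gripper_to(.05); manip.move_l(o['eef_pos']+[0,0,.12],.12)
    q=list(manip.observe()['q']);q[0]=-.6;manip.set_joints(q);manip.hold(.3)
    snap('side','s9');snap('scene','s10');print(manip.observe()['time_s'])
    bx=[B(-.095,.095,-.058,.058,.042,.050),B(-.007,.007,-.03,.03,.05,.078)]
    F=['s9','s10']
    for f in(['s9'],['s10']):print(fit('lid',f,TUB,rad=.115,zmin=.046,zmax=.08,boxes=bx))
    print(fit('wrench',F,(.477,-.322,.115),rad=.17),fit('scoop',F,(.428,.092,-2.89),rad=.14,cm=blue))
    for f in F:
        im,P=cloud(f);P=P.reshape(-1,3);d=(P-[*TUB[:2],0])@Rz(TUB[2]).as_matrix()
        m=(abs(d[:,1])<.05)&(P[:,2]<.056)&(P[:,2]>.02);
        for s in(-1,1):
            k=m&(s*d[:,0]>.03)&(s*d[:,0]<.06);print(f,s,k.sum(),np.median(P[k,2]))
        for s in(-1,1):
            k=(abs(d[:,0])<.09)&(abs(d[:,0])>.02)&(P[:,2]<.056)&(P[:,2]>.02)&(s*d[:,1]>.03)&(s*d[:,1]<.05);print(f,'y',s,k.sum(),np.median(P[k,2]))
E
python3 lid2.py
```

```text
0 0 True [0.60332387 0.08390651 0.05436002] [-0.19403945  0.49950097  3.9890778 ]
33.5083
(array([0.603 , 0.0833, 0.0861]), 4826, np.float64(0.91), np.float64(1.34))
(array([0.6032, 0.084 , 0.0885]), 3494, np.float64(0.9), np.float64(1.49))
(array([ 0.4772, -0.3225,  0.1136]), 1908, np.float64(0.86), np.float64(1.8)) (array([ 0.4265,  0.091 , -2.8933]), 382, np.float64(1.0), np.float64(1.2))
s9 -1 608 0.04915276856909351
s9 1 569 0.0490674845036948
s9 y -1 492 0.04893679610456092
s9 y 1 608 0.0490726122815881
s10 -1 392 0.049606555953971565
s10 1 455 0.049805851720101435
s10 y -1 366 0.04982602185732754
s10 y 1 420 0.04964545016342237
```

```bash
cat > meas.py <<'E'
from h import *
W=np.array([.4773,-.3226,.1150]);N=np.array([.6168,-.0710])
for f in('side0','scene0','s9','s10'):
    im,P=cloud(f);P=P.reshape(-1,3)
    k=(np.hypot(P[:,0]-N[0],P[:,1]-N[1])<.028)&(P[:,2]>.0125)&(P[:,2]<.024)
    q=P[k];(cx,cy),rr=cv2.minEnclosingCircle(q[:,:2].astype(np.float32));print(f,'nut',k.sum(),np.array([cx,cy,rr]).round(4),np.median(q[:,:2],0).round(4))
    d=(P-[*W[:2],0])@Rz(W[2]).as_matrix()
    k=(d[:,0]>.09)&(d[:,0]<.118)&(abs(d[:,1])<.06)&(d[:,2]>.009)&(d[:,2]<.025)
    print('  jaw y mm',np.sort((d[k,1]*1e3).round(0)).astype(int).tolist())
    k=(d[:,0]>.045)&(d[:,0]<.0855)&(abs(d[:,1])<.05)&(d[:,2]>.0175)&(d[:,2]<.03);print('  worm',k.sum(),np.median(d[k],0).round(4))
E
python3 meas.py
```

```text
side0 nut 81 [ 0.6161 -0.0713  0.0158] [ 0.6141 -0.0708]
  jaw y mm [-42, -41, -41, -40, -40, -40, -39, -39, -38, -38, -37, -37, -37, -37, -35, -34, -33, -33, -33, -32, -32, -32, -31, -30, -30, -29, -29, -28, -28, -28, -27, -27, -26, -25, -25, -25, -24, -24, -24, -24, -24, -24, -23, -23, -23, -22, -22, -22, -22, -21, -21, -21, -19, 14, 15, 16, 16, 17, 17, 18, 18, 19, 20, 21, 21, 21, 21, 22, 23, 24, 24, 25, 25, 25, 26, 26, 26, 27, 27, 28, 28, 29, 29, 30, 30, 30, 31, 31, 32, 32, 32, 33, 33, 34, 34, 34, 34, 34, 34, 35, 35, 35, 35, 36, 36, 36, 36, 36, 36, 37, 37, 37, 37, 37, 37, 37, 38, 38, 38, 39, 40, 40, 40]
  worm 20 [ 0.0663 -0.0135  0.0187]
scene0 nut 100 [ 0.6179 -0.0697  0.0174] [ 0.6182 -0.0686]
  jaw y mm [-41, -40, -40, -39, -39, -38, -38, -38, -38, -38, -37, -37, -35, -35, -34, -34, -33, -33, -33, -33, -33, -33, -32, -32, -32, -31, -30, -30, -29, -28, -28, -27, -27, -27, -27, -26, -26, -26, -26, -25, -25, -25, -25, -24, -24, -24, -24, -23, -23, -23, -23, -23, -22, -22, -22, -21, -21, -21, -20, -20, -19, 15, 17, 17, 18, 19, 19, 20, 20, 20, 21, 22, 22, 22, 22, 22, 23, 23, 23, 24
[... 846 characters left out ...]
39, 41]
  worm 16 [ 0.0663 -0.0125  0.0188]
s10 nut 102 [ 0.6195 -0.0699  0.0181] [ 0.6195 -0.0687]
  jaw y mm [-41, -40, -40, -40, -39, -39, -37, -37, -36, -36, -35, -35, -35, -35, -35, -35, -35, -35, -34, -33, -33, -32, -32, -32, -31, -29, -28, -28, -28, -28, -28, -27, -27, -27, -27, -26, -25, -25, -24, -24, -24, -24, -24, -24, -23, -23, -23, -22, -22, -22, -22, -22, -22, -22, -21, -21, -21, -20, -20, -18, 16, 17, 17, 18, 18, 18, 19, 19, 19, 21, 21, 21, 21, 22, 22, 23, 23, 23, 23, 23, 23, 24, 24, 25, 25, 26, 28, 29, 29, 29, 30, 30, 30, 31, 31, 31, 32, 32, 32, 33, 34, 34, 34, 35, 35, 35, 35, 36, 36, 36, 36, 37, 37, 37, 37, 37, 37, 37, 37, 38, 38, 38, 38, 38]
  worm 51 [0.0674 0.002  0.0187]
```

```bash
cat > wr1.py <<'E'
from h import *
W=np.array([.4773,-.3226,.1150]);N=np.array([.6168,-.0710])
G=.022
cat='''
def wt(w,z,k,g=.022,tz=.002):
    c,s=np.cos(w[2]),np.sin(w[2])
    return np.r_[w[0]+g*c,w[1]+g*s,z+tz],rpy(Rz(w[2]+k*np.pi)*Ro.from_euler('x',np.pi))
def wpose(N,yaw,mx=.105,my=0.):
    return np.r_[np.array(N)-Rz(yaw).apply([mx,my,0])[:2],yaw]
NUT=np.array([.6168,-.0710])
'''
open('h.py','a').write(cat);exec(cat)
Y=TUB[2]+np.pi/3
for k in(0,1):
    qs=[manip.inverse_kinematics(*wt(w,z,k)) for w,z in((W,.1),(W,0),(wpose(N,Y),.1),(wpose(N,Y),0),(wpose(N,TUB[2]),0))]
    print(k,[None if q is None else q.round(2).tolist() for q in qs])
    if all(q is not None for q in qs):break
manip.gripper_to(.05,100)
manip.movep(*wt(W,.1,k))
p,r=wt(W,0,k)
print(manip.move_l(p,.08,max_force=12),manip.observe()['eef_pos']); manip.gripper_to(0,110)
o=manip.observe();print(o['opening'],o['grasp_force'],o['eef_pos'])
manip.move_l(p+[0,0,.08],.1)
w=wpose(N,Y,.106,-.003)
p,r=wt(w,.06,k); manip.move_l(p,.12,rotation=r); manip.hold(.4)
o=manip.observe();print(k,o['ft_force'],o['torque'],o['eef_pos'],o['tcp_rot'],o['opening'],o['time_s'])
snap('side','s11');snap('scene','s12')
zz=o['eef_pos'][2]-.002
bx=[(*b[:2],b[2]+zz,*b[3:]) for b in MOD['wrench']]
print(w)
for F in(['s11'],['s12'],['s11','s12']): print(fit('wrench',F,w,rad=.17,zmin=zz-.004,zmax=zz+.018,boxes=bx))
E
python3 wr1.py
```

```text
0 [[-0.7, 0.27, 1.72, -0.0, 1.15, 0.75], [-0.7, 0.41, 1.76, -0.0, 0.97, 0.75], [-0.38, 0.28, 1.7, -0.0, 1.15, 0.06], [-0.38, 0.43, 1.74, -0.0, 0.98, 0.06], [-0.29, 0.31, 1.9, -0.0, 0.93, 1.19]]
False [ 0.49962108 -0.32048586  0.00269885]
0.018807199329236718 108.83078098297119 [ 0.49952367 -0.32027649  0.00303428]
0 [ 0.48775857  0.28398808 -4.50204902] [-0.0776727   0.06415208 -0.00384201] [ 0.57846461 -0.14596111  0.06200754] [ 3.14158255e+00 -5.12487044e-06  1.13308469e+00] 0.018689074308940384 39.425
[ 0.56918247 -0.16575004  1.13339755]
(array([ 0.5691, -0.1662,  1.1343]), 1322, np.float64(0.79), np.float64(2.07))
(array([ 0.586 , -0.135 ,  1.1041]), 936, np.float64(0.71), np.float64(2.46))
(array([ 0.5694, -0.1661,  1.1361]), 2258, np.float64(0.77), np.float64(2.01))
```

View pics/s12.png

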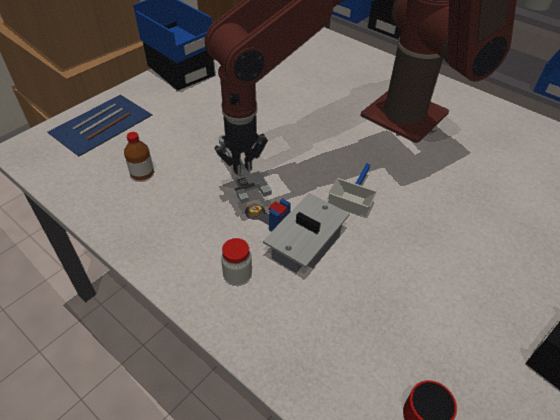

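```bash
cat > wr2.py <<'E'
from h import *
Y=TUB[2]+np.pi/3
o=manip.observe(); off=o['eef_pos'][2]-.062
def go(mx,my,z,feed,mf=None):
    p,_=wt(wpose(NUT,Y,mx,my),z,0); p[2]+=.001; h=manip.move_l(p,feed,max_force=mf); o=manip.observe(); print(mx,my,z,h,o['eef_pos'].round(4),o['ft_force'].round(1)); return h
go(.106,-.003,.025,.08)
h=go(.106,-.003,0,.03,8)
z=manip.observe()['eef_pos'][2]
print('z',z)
snap('side','s13');snap('scene','s14')
a=cv2.imread('pics/s13.png')[150:250,210:350];b=cv2.imread('pics/s14.png')[160:260,180:320]
cv2.imwrite('pics/m3.png',np.vstack([cv2.resize(x,None,fx=4,fy=3,interpolation=cv2.INTER_CUBIC) for x in(a,b)]))
E
python3 wr2.py
```

```text
0.106 -0.003 0.025 False [ 0.5781 -0.1456  0.0272] [ 0.5  0.1 -4.5]
0.106 -0.003 0 True [ 0.578  -0.1456  0.003 ] [-0.2  0.9  6. ]
z 0.0030147607351031815
```

View pics/m3.png

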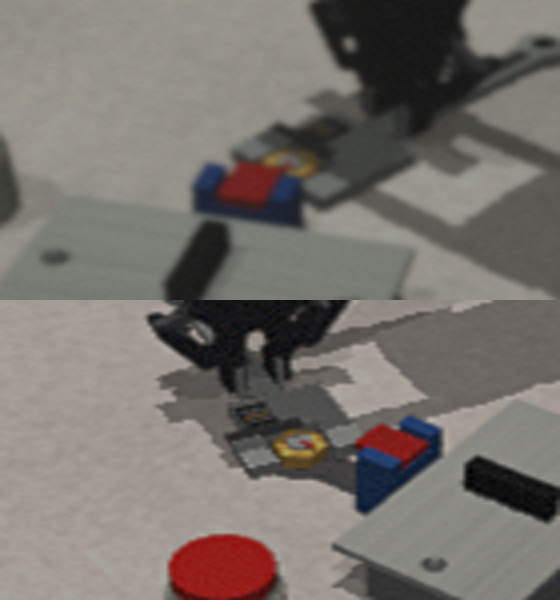

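```bash
cat > wr3.py <<'E'
from h import *
Y=TUB[2]+np.pi/3
o=manip.observe();z=o['eef_pos'][2]
def show(t,h=None): o=manip.observe();print(t,h,o['eef_pos'].round(4),o['ft_force'].round(1),round(o['time_s'],1));return o
manip.move_l(o['eef_pos']+[0,0,.0005],.02); show('up')
p0=manip.observe()['eef_pos']
h=manip.move_l(p0+Rz(Y).apply([0,-.0035,0]),.02,max_force=7); o=show('nudge',h)
p=o['eef_pos']; d=Rz(-Y).apply(p-p0); print('moved',d)
manip.gripper_to(.045); manip.move_l(p+[0,0,.10],.12)
snap('side','s15');snap('scene','s16')
F=['s15','s16']
for f in(['s15'],['s16'],F):print(fit('wrench',f,wpose(NUT,Y,.105,0),rad=.15,zmax=.018,cm=lambda c:abs(c-c.mean(1,keepdims=True)).max(1)<14))
print(wpose(NUT,Y,.106,0))
E
python3 wr3.py
```

```text
up None [ 0.5778 -0.1456  0.0032] [ 0.5 -0.6 -2.5] 41.3
nudge True [ 0.5793 -0.1462  0.0031] [ 0.9 -0.9  4.2] 41.5
moved [ 7.26348941e-05 -1.59682069e-03 -4.08515606e-05]
(array([ 0.5696, -0.1664,  1.1313]), 1150, np.float64(0.89), np.float64(1.54))
(array([ 0.57  , -0.1655,  1.1368]), 891, np.float64(0.82), np.float64(1.65))
(array([ 0.5698, -0.1661,  1.1324]), 2041, np.float64(0.86), np.float64(1.59))
[ 0.57190004 -0.1670208   1.13339755]
```

```bash
cat > worm.py <<'E'
from h import *
import sys
Y=TUB[2]+np.pi/3; W=np.array([.5703,-.1663,0])
n=int(sys.argv[1]); tag=sys.argv[2]; a,b=float(sys.argv[3]),float(sys.argv[4])
rot=rpy(Rz(Y)*Ro.from_euler('x',np.pi))
wp=lambda x,z:W+Rz(Y).apply([x,-.017,z])
manip.gripper_to(0,60)
manip.movep(wp(.066+a,.06),rot)
for i in range(n):
    manip.move_l(wp(.066+a,.027),.1)
    h=manip.move_l(wp(.066+a,.012),.02,max_force=9); o=manip.observe();z=o['eef_pos'][2];print('press',h,z.round(4),o['ft_force'].round(1))
    for t in(.33,.66,1):
        manip.move_l(wp(.066+a+(b-a)*t,z),.03);o=manip.observe();print('  drag',o['eef_pos'][2].round(4),(Rz(-Y).apply(o['ft_force'])).round(1))
    manip.move_l(wp(.066+b,.03),.1)
manip.move_l(wp(.066+b,.10),.15)
q=list(manip.observe()['q']);q[0]-=.25;manip.set_joints(q)
A,C=tag+'a',tag+'b';snap('side',A);snap('scene',C);print(manip.observe()['time_s'])
gray=lambda c:abs(c-c.mean(1,keepdims=True)).max(1)<14
w=fit('wrench',[A,C],(*W[:2],Y),rad=.15,zmax=.018,cm=gray);print(w, 'mouth-nut',(w[0][:2]+Rz(w[0][2]).apply([.105,0,0])[:2]-NUT).round(4))
for f in(A,C):
    im,P=cloud(f);P=P.reshape(-1,3);d=(P-[*w[0][:2],0])@Rz(w[0][2]).as_matrix()
    k=(d[:,0]>.087)&(d[:,0]<.118)&(d[:,1]<-.01)&(d[:,1]>-.06)&(d[:,2]>.008)&(d[:,2]<.019)&gray(im.reshape(-1,3).astype(int))
    print(f,k.sum(),np.percentile(d[k,1]*1e3,[3,10,50,90,97]).round(1))
a_=cv2.imread(f'pics/{A}.png')[150:250,210:350];b_=cv2.imread(f'pics/{C}.png')[160:260,180:320]
cv2.imwrite(f'pics/{tag}m.png',np.vstack([cv2.resize(x,None,fx=4,fy=3,interpolation=cv2.INTER_CUBIC) for x in(a_,b_)]))
E
python3 worm.py 1 w1 -0.008 0.008
```

```text
press True 0.0204 [-2.1  1.   6.8]
  drag 0.0205 [2.2 0.4 1.1]
  drag 0.0205 [-1.1 -2.   3. ]
  drag 0.0204 [ 0.1 -0.7  3.5]
47.4417
(array([ 0.5696, -0.1662,  1.1321]), 2093, np.float64(0.86), np.float64(1.6)) mouth-nut [-0.0026 -0.0001]
w1a 88 [-41.  -39.2 -30.1 -22.3 -21. ]
w1b 88 [-41.9 -41.2 -32.1 -23.6 -21.5]
```

View pics/w1m.png

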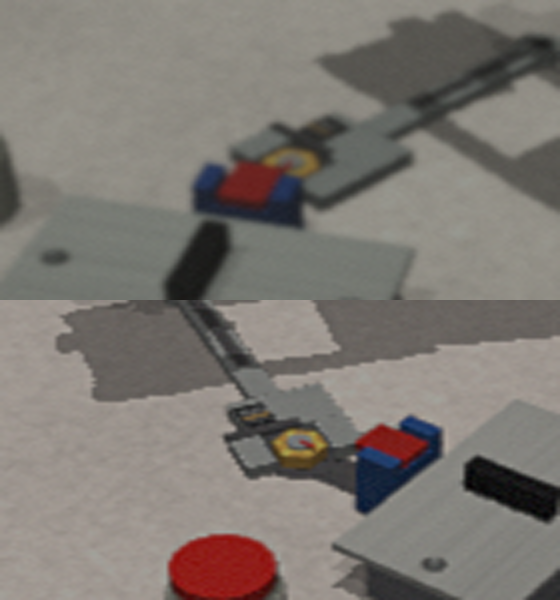

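```bash
python3 - <<'E'
s=open('worm.py').read()
s=s.replace("    for t in(.33","""    base=FB;zc=z
    for _ in range(12):
        if manip.observe()['ft_force'][2]-base>14: break
        zc-=.0003; manip.move_l(wp(.066+a,zc),.02)
    z=zc;print('  pressed',round(zc,4),base,manip.observe()['ft_force'].round(1))
    for t in(.33""").replace("    h=manip.move_l(wp(.066+a,.012)","    manip.hold(.1);FB=manip.observe()['ft_force'][2]\n    h=manip.move_l(wp(.066+a,.012)")
open('worm.py','w').write(s)
E
python3 worm.py 1 w2 -0.008 0.008
```

```text
press True 0.0204 [-2.   0.9  6.4]
  pressed 0.018 0.38163632031978767 [-5.7  1.5 15.6]
  drag 0.0201 [-1.2  6.9 16.6]
  drag 0.0202 [-2.3  5.5 16.2]
  drag 0.02 [-1.8  5.3 15.3]
53.9833
(array([ 0.5699, -0.1659,  1.1335]), 2062, np.float64(0.87), np.float64(1.59)) mouth-nut [-0.0024  0.0002]
w2a 81 [-38.2 -36.6 -29.  -21.  -19.7]
w2b 85 [-39.4 -38.3 -29.4 -20.9 -15.9]
```

```bash
python3 worm.py 2 w3 -0.008 0.008
```

```text
press True 0.0203 [-1.4  0.7  5.8]
  pressed 0.0182 -0.1656581660730153 [-4.8  1.8 14.2]
  drag 0.0202 [-1.7  4.6 14.6]
  drag 0.0202 [-2.1  5.5 15. ]
  drag 0.0201 [-2.1  4.6 14.7]
press True 0.0204 [-1.2  0.2  7.2]
  pressed 0.0183 -0.7370422761801951 [-3.9  0.9 13.7]
  drag 0.0202 [-2.2  2.8 13.4]
  drag 0.0203 [-3.1  2.6 12.7]
  drag 0.0202 [-2.8  1.2 10. ]
64.1667
(array([ 0.5701, -0.1652,  1.1085]), 2023, np.float64(0.89), np.float64(1.59)) mouth-nut [ 0.0001 -0.0002]
w3a 79 [-34.7 -32.7 -24.5 -17.8 -16. ]
w3b 77 [-35.  -34.2 -25.2 -17.8 -16.1]
```

View pics/w3m.png

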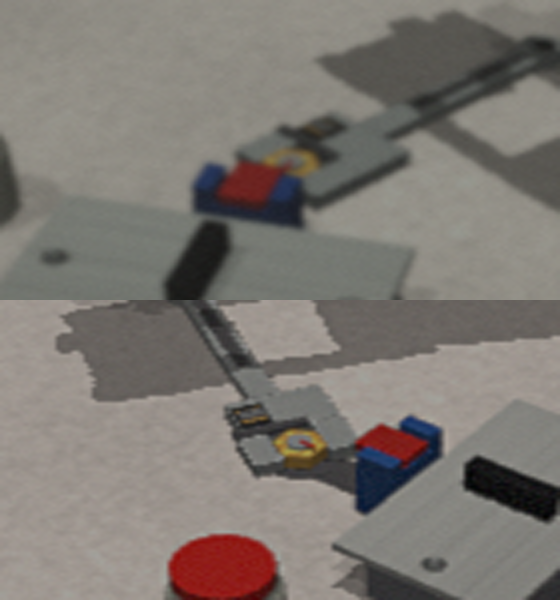

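```bash
python3 worm.py 1 w4 -0.008 0.008
```

```text
press True 0.0203 [-1.   0.4  7.9]
  pressed 0.0182 -0.3014650544741316 [-4.8  1.3 14. ]
  drag 0.0202 [-5.4  5.1 15.2]
  drag 0.0202 [-4.8  2.2 12.5]
  drag 0.0203 [-4.9  0.3 12. ]
70.4667
(array([ 0.5703, -0.1651,  1.1078]), 2038, np.float64(0.88), np.float64(1.67)) mouth-nut [ 0.0004 -0.0002]
w4a 76 [-33.5 -32.5 -25.1 -16.9 -15. ]
w4b 81 [-34.2 -33.5 -25.4 -17.7 -15.4]
```

```bash
cat > turn.py <<'E'
from h import *
w=np.array([.5703,-.1651,1.108]); g=-.01
def show(t,h=None): o=manip.observe();print(t,h,o['eef_pos'].round(4),o['tcp_rot'][2].round(3),o['ft_force'].round(1),o['torque'].round(2),round(o['time_s'],1));return o
manip.gripper_to(.05,60)
manip.movep(*wt(w,.08,0,g)); p,r=wt(w,0,0,g,.0035); manip.move_l(p,.08,max_force=12); manip.gripper_to(0,60); o=show('grip'); print(o['opening'])
p0=p.copy()
for a in list(np.arange(.1,1.0,.1))+[1.0,1.04,1.07]:
    R=Rz(-a); t=np.r_[NUT,0]+R.apply(p0-np.r_[NUT,0])
    h=manip.move_l(t,.05,rotation=rpy(Rz(w[2]-a)*Ro.from_euler('x',np.pi)),max_force=25); show(round(a,2),h)
    if h:break
manip.hold(.3);show('end')
E
python3 turn.py
```

```text
grip None [ 0.5663 -0.1742  0.0044] 1.108 [-1.   1.2  5.2] [0.21 0.36 0.14] 72.9
0.020428375744371837
0.1 False [ 0.5563 -0.1686  0.0044] 1.009 [-1.5  0.9  6.7] [0.13 0.36 0.1 ] 73.3
0.2 False [ 0.5469 -0.1622  0.0044] 0.909 [-1.7 -0.4  6.7] [0.04 0.29 0.24] 73.7
0.3 False [ 0.5381 -0.1548  0.0044] 0.809 [-2.5 -0.   7.2] [0.08 0.34 0.21] 74.1
0.4 False [ 0.5302 -0.1465  0.0044] 0.709 [-2.6  0.5  6.1] [0.06 0.43 0.27] 74.5
0.5 False [ 0.523  -0.1375  0.0044] 0.609 [-2.5 -0.7  7.6] [-0.04  0.45  0.24] 74.8
0.6 False [ 0.5168 -0.1278  0.0044] 0.51 [-3.4  0.2  7.5] [-0.07  0.6   0.24] 75.2
0.7 False [ 0.5116 -0.1175  0.0044] 0.41 [-3.9 -0.   8.4] [-0.15  0.64  0.29] 75.6
0.8 False [ 0.5075 -0.1067  0.0044] 0.31 [-3.8  0.2  8.8] [-0.11  0.72  0.26] 76.0
0.9 False [ 0.5044 -0.0956  0.0044] 0.21 [-5.2 -1.5 10.7] [-0.19  0.81  0.25] 76.4
1.0 False [ 0.5025 -0.0842  0.0044] 0.11 [-5.1 -0.8 10.4] [-0.2   0.84  0.25] 76.8
1.04 False [ 0.502  -0.0799  0.0044] 0.07 [-5.9 -1.2  9.7] [-0.31  0.88  0.4 ] 77.0
1.07 False [ 0.5019 -0.0768  0.0044] 0.04 [-4.5 -3.   9.7] [-0.53  0.89  0.55] 77.3
end None [ 0.5019 -0.0768  0.0044] 0.04 [-5.8 -3.2 10.2] [-0.51  0.84  0.53] 77.6
```

```bash
cat > end.py <<'E'
from h import *
p=manip.observe()['eef_pos']
manip.gripper_to(.05);manip.move_l(p+[0,0,.14],.12)
q=list(manip.observe()['q']);q[0]-=.7;manip.set_joints(q);manip.hold(.5)
snap('side','e1');snap('scene','e2');F=['e1','e2'];print(manip.observe()['time_s'])
gray=lambda c:abs(c-c.mean(1,keepdims=True)).max(1)<14
bx=[B(-.095,.095,-.058,.058,.042,.050),B(-.007,.007,-.03,.03,.05,.078)]
print(fit('lid',F,TUB,rad=.115,zmin=.046,zmax=.08,boxes=bx),fit('scoop',F,(.428,.092,-2.89),rad=.14,cm=blue))
w=fit('wrench',F,wpose(NUT,.07),rad=.13,zmax=.018,cm=gray);print(w,'mouth-nut',(w[0][:2]+Rz(w[0][2]).apply([.105,0,0])[:2]-NUT).round(4))
for f in F:
    im,P=cloud(f);P=P.reshape(-1,3);c=im.reshape(-1,3).astype(int)
    d=(P-[*w[0][:2],0])@Rz(w[0][2]).as_matrix()
    k=(d[:,0]>.087)&(d[:,0]<.118)&(d[:,1]<-.01)&(d[:,1]>-.06)&(d[:,2]>.008)&(d[:,2]<.019)&gray(c)
    print(f,'jaw',k.sum(),np.percentile(d[k,1]*1e3,[3,10,50,90,97]).round(1))
    k=(d[:,0]<.08)&(d[:,0]>-.12)&(abs(d[:,1])<.009)&(d[:,2]<.03)&gray(c);print('  handle z',np.polyfit(d[k,0],d[k,2],1).round(4))
    t=(P-[*TUB[:2],0])@Rz(TUB[2]).as_matrix();red=(c[:,0]>2.2*c[:,1])&(abs(t[:,0])<.02)&(t[:,1]<-.02)&(t[:,1]>-.1);print('  dog',red.sum(),t[red].max(0).round(4))
a=cv2.imread('pics/e1.png')[140:340,150:430];b=cv2.imread('pics/e2.png')[100:300,180:460]
cv2.imwrite('pics/em.png',np.vstack([cv2.resize(x,None,fx=2,fy=1.5,interpolation=cv2.INTER_CUBIC) for x in(a,b)]))
E
python3 end.py
```

```text
81.1833
(array([0.6031, 0.0832, 0.0847]), 8248, np.float64(0.91), np.float64(1.41)) (array([ 0.4273,  0.0913, -2.8908]), 362, np.float64(1.0), np.float64(1.2))
(array([ 0.5113, -0.0773,  0.0548]), 2275, np.float64(0.91), np.float64(1.63)) mouth-nut [-0.0007 -0.0005]
e1 jaw 77 [-33.2 -31.4 -23.3 -15.1 -14.5]
  handle z [0.0128 0.0132]
  dog 145 [ 0.0163 -0.0443  0.0639]
e2 jaw 71 [-32.4 -30.9 -22.3 -15.5 -13.2]
  handle z [0.0112 0.0145]
  dog 143 [ 0.0157 -0.0446  0.0661]
```

View pics/em.png

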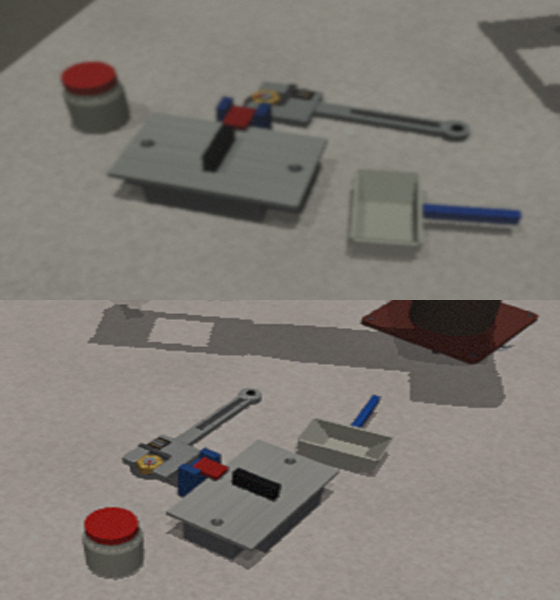

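```bash
python3 -c "
from plant import manip
print(manip.job_done())"
```

```text
the job is handed in; nothing more can be done
None
```

I handed the job in at about 81 s of the 208 s limit; no verdict came back. By my last camera measurements the stones are under a flush lid, the scoop is upright, the wrench is snug on the nut, and the nut is turned to its stop with the dog over the lid.

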